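# Slide the counter tray onto the narrow display perch

## Task

Clear the magnifying glass off the narrow beech perch and lay it flat, wholly on the cork mat. Then, without lifting or tipping the lacquered counter tray, slide it off the broad beech stool and across the gap onto the perch, so that it rests there level, centred and square with the perch and clear of the stool. Leave everything else on the bench undisturbed.

Things in the scene. Friction and masses are not known exactly. Their poses are not given: they have to be found in the camera images.
- deck: Broad low beech stool, fixed. Top board 170 (own x) x 150 (own y) mm, level, its upper face 60 mm above the bench. Origin on the bench under its centre, z up. The perch stands beside it on its own +y or -y side.
- perch: Narrow beech display perch, fixed, parallel to the stool (own axes parallel to the stool's). Top board 140 (own x) x 50 (own y) mm, 18 mm thick, its upper face 58 mm above the bench (2 mm lower than the stool's); web 18 mm thick below. Origin on the bench under its centre. Its centre is 150 mm from the stool's along own y (a 50 mm wide open gap between the boards) and up to 12 mm off along own x.
- tray: Dark lacquered wooden counter tray, loose, about 0.4 kg, 160 (own x) x 120 (own y) x 26 (z) mm, straight upright sides, two rows of five round hollows 23 mm wide and 12 mm deep in its top. Origin at the centre of its underside. It starts on the stool, askew and off-centre.
- magnifier: Brass magnifying glass with a dark wooden handle, loose, about 0.11 kg, 150 mm long, lying flat, at first on the perch roughly along its own x. Origin on its underside, midway along its length; own +x points to the lens, -x to the handle end, z up. Handle 14 mm in diameter, 86 mm long, axis 7 mm above the underside; rim 60 mm outside diameter and 11 mm high.
- lens (a point): Centre of the magnifying glass's lens, 45 mm along its +x from its origin.
- handle_mid (a point): Point on the handle's axis, 30 mm along -x from the magnifying glass's origin, 7 mm above its underside: a place to grip.
- handle_end (a point): End of the magnifying glass's handle, 75 mm along -x from its origin.
- mat: Cork mat, fixed on the bench to one side of the stool and perch, 210 (own x) x 120 (own y) x 3 mm thick. Origin at the centre of its underside.
- cedar_box: Closed cedar presentation box, bystander, loose, 176 (own x) x 126 (own y) mm, 55 mm high, with a turned brass knob on the lid up to 81 mm. Origin under its centre. On the other side from the mat.
- plaque_stand: Slotted beech stand at the back, fixed, 70 (x) x 270 (y) mm, 32 mm high, holding three upright plaques. Origin under its centre.
- plaque0: Carved sample plaque with a disc, bystander, upright in the stand, 12 x 70 x 90 mm, its top 100 mm above the bench. Origin at the centre of its lower edge.
- plaque1: Carved sample plaque with four dots, bystander, same size.
- plaque2: Carved sample plaque with a diamond, bystander, same size.
- wax_jar: Amber glass wax jar, bystander, 56 mm in diameter, 85 mm high. Origin under its centre.
- brush_mug: Terracotta mug with two brushes, bystander, 64 mm in diameter, 85 mm high, brushes up to 170 mm. Origin under its centre.
- seed_bowl: Small dark wooden bowl near the robot, bystander, 72 mm in diameter, 32 mm high. Origin under its centre.
- sanding_block: Small cork-soled wooden sanding block near the robot, bystander, 56 (own x) x 90 (own y) mm, 36 mm high. Origin under its centre.
- king_piece: Small turned wooden game piece near the robot, bystander, 36 mm in diameter, 50 mm high. Origin under its centre.

How it is judged (in metres and radians):
On the way, in this order (a step that is already met when the one before it is completed fails the run):
1. the magnifying glass lies on the cork mat, let go (x of lens in the frame of mat between -0.085 and 0.085 m and y of lens in the frame of mat between -0.045 and 0.045 m and x of handle_end in the frame of mat between -0.105 and 0.105 m and y of handle_end in the frame of mat between -0.06 and 0.06 m and height (world z) of magnifier below 0.012 m and angle between magnifier's own z axis and vertical below 0.15 rad and linear speed of magnifier below 0.03 m/s and contact force between the fingers and magnifier below 0.05 N), for 0.2 s.
2. the tray rests on the perch, clear of the stool (y of tray in the frame of perch between -0.012 and 0.012 m and x of tray in the frame of perch between -0.015 and 0.015 m and angle between the x axis of tray and the x axis of perch, either way round below 0.1 rad and angle between tray's own z axis and vertical below 0.04 rad and z of tray in the frame of perch between 0.054 and 0.064 m and contact force between tray and deck below 0.1 N and linear speed of tray below 0.02 m/s), for 0.2 s.
At the end, for the whole second after the job is handed in: Tray at rest on the perch alone, off the stool, level within 0.04 rad, centred within 12 mm across the perch and 15 mm along it, square within 0.10 rad; magnifying glass flat and at rest on the mat: lens centre within 85 x 45 mm, handle end within 105 x 60 mm of its centre (own x, y) (all of step 2 and x of lens in the frame of mat between -0.085 and 0.085 m and y of lens in the frame of mat between -0.045 and 0.045 m and x of handle_end in the frame of mat between -0.105 and 0.105 m and y of handle_end in the frame of mat between -0.06 and 0.06 m and height (world z) of magnifier below 0.012 m and angle between magnifier's own z axis and vertical below 0.15 rad and linear speed of magnifier below 0.03 m/s); the robot touches nothing.
It fails at once if the tray is lifted more than 15 mm off the stool's level (height (world z) of tray above 0.075 m).
It fails at once if the tray is tipped more than 0.2 rad (angle between tray's own z axis and vertical above 0.2 rad).
It fails at once if a bystander is moved more than 20 mm or tipped (distance of any of cedar_box, plaque0, plaque1, plaque2, wax_jar, brush_mug, seed_bowl, king_piece, sanding_block from where it was at the start of the episode above 0.02 m or angle between any of cedar_box, plaque0, plaque1, plaque2, wax_jar, brush_mug, seed_bowl, king_piece, sanding_block's own z axis and vertical above 0.35 rad).
It also fails if it takes over 72 s, if anything falls off the work surface, if the arm or the gripper's body presses on something with over 40 N, if the wrist force passes 120 N, or if a joint passes its speed limit or range.

## Robot

A 6-joint arm with a two-finger parallel gripper is mounted at the origin on the work surface. World frame = base frame: x ahead of the robot, y to its left, z up, the work surface at z = 0. Lengths are in m, angles in degrees, forces in N, time in s.
With the tool pointing down it reaches from about 0.4 to 0.825 m from the base axis. Payload 7 kg.
Tool frame: the origin (TCP) lies where the fingers leave the gripper's body, on its centre line; the fingertips stand 66 mm ahead of it and the grasp point (between the pads) lies 47 mm ahead of it; z points along the fingers, y is the direction in which the jaws open and shut (so a half turn about z gives the same grasp; the last joint's range is limited). The gripper opens to 88 mm and grips with 3 to 60 N. Pads are 19 mm wide; open, the fingers measure 130 mm over their backs; the gripper's body (78 mm by 193 mm) begins 47 mm behind the grasp point.
Start: joints at [87.439, 20.546, 0.682, 0, -70.136, -16.507], TCP at [0.221, 0.638, 0.292] pointing down, gripper open.
Joint ranges: [-176.03, 176.03], [-82.01, 121.73], [-58.28, 71.71], [-173.87, 95.51], [-174.79, -0.11], [-173.66, 173.66]. Speed limits (degrees/s): [136.94, 136.94, 172.46, 180, 180, 180].

## Interface

Orientations are given as [roll, pitch, yaw] about the fixed x, y, z axes, in that order (R = Rz(yaw) Ry(pitch) Rx(roll)).
In Python, from plant import get_obs, snapshot, close_job gives the robot as it stands.
- The arm moves only by the tool play_rows, never from a script. Its argument "series" is a list of rows, each a list of 5 numbers: the opening in per cent of the stroke, from 0 (shut) to 100 (fully open), then the shift along the tool's x, y, z in m, then the turn about the tool's z in degrees. In form: [[jaw, dx, dy, dz, spin], ...]. A call has 1 to 10 rows; each row is the pose to reach, as a shift and turn from the pose commanded when the call began, along the tool's axes at that moment; what a row does not reach only later rows make up. A row lasts 1/10 s, in which the tool goes at most 50 mm and 8.59 degrees, less where a joint would pass 70% of its speed; a pose out of reach is approached as far as the arm can. A call with a gripper value outside its range is refused whole. The fingers move at their own pace and stop on an object; the grip force is fixed at half the most. Time passes only in rows, so rows that repeat a pose let the fingers close. It gives the time, the measured TCP pose, the force and the opening at its end, in the units of the state.
- get_obs(): the state, without advancing time (a new reading comes with each control period).
- snapshot(name): name is "side" or "top" or "wrist"; returns a dict with "frame" (400x640x3 uint8, red, green, blue), "z_map" (400x640 float32, m along the optical axis (not along the pixel's ray), 0 where there is no reading), "mtx" (3x3 intrinsics, pixels), "camera_from_world" (4x4, takes a point from world to camera coordinates); the wrist camera has in their place "tool_from_camera" (4x4, takes a point from camera to tool coordinates, whose origin is the TCP and whose axes are the flange's). Camera axes: x right, y up, looking along -z (the intrinsics and any distortion apply to the point x, -y, -z); pixel columns grow to the right and rows downward; lengths in m; the calibration is good to about 2 mm. A picture is of the moment at which its call begins: read the wrist's pose just before it.
- close_job(): hands the job in, once; it reports no verdict.
The state is a dict: "clock": time; "joint_pos": joint angles; "qvel": joint speeds; "tau": joint torques, N m; "tool_pos": TCP position; "orientation": TCP orientation; "force": force on the tool from outside, world axes, zero at the start; "moment": the same for the moment, N m; "opening": finger opening in m.
Only numpy, scipy, OpenCV 4.12 (cv2) and the standard library are available. Lean on these libraries where they do the work, as an engineer would, in place of code of your own. Each camera call takes 0.05 s, during which the arm holds its last target.

## Working session

There is one attempt and no reset: what is moved stays moved. The work goes in short steps, Python scripts to look and compute and a tool call to move; the robot and the scene stay as the last step left them, time stands still between calls to the robot, and variables do not carry over. Pictures are saved under pics/ and viewed, and the job is handed in when it is done.

Besides the shell and the picture viewer there is one more tool, called as a command line: name --pt "numbers of a row" for each row, then --argument value for the rest. play_rows: Moves the arm, as the interface text tells. Its arguments: {"type":"object","properties":{"series":{"type":"array"}},"required":["series"]}

```bash
ls; mkdir -p pics
cat > h.py <<'E'
import numpy as np, cv2
from plant import get_obs, snapshot, close_job
def save(s,n): cv2.imwrite('pics/'+n+'.png', s['frame'][:,:,::-1])
def pts(s):
    z=s['z_map'];h,w=z.shape;K=s['mtx']
    u,v=np.meshgrid(np.arange(w),np.arange(h))
    X=(u-K[0,2])/K[0,0]*z;Y=-(v-K[1,2])/K[1,1]*z
    P=np.stack([X,Y,-z,np.ones_like(z)],-1)
    T=np.linalg.inv(s['camera_from_world'])
    return (P@T.T)[...,:3]
E
python3 - <<'E'
from h import *
o=get_obs();print(o)
for n in ['top','side','wrist']:
    s=snapshot(n);save(s,n+'0');print(n,s['mtx'],s.get('camera_from_world',s.get('tool_from_camera')),s.keys())
    np.savez(''+n+'0.npz',**{k:v for k,v in s.items()})
E
```

```text
pics
{'clock': 0.0, 'joint_pos': array([ 8.74397568e+01,  2.05927238e+01,  6.31510709e-01, -2.02957590e-02,
       -7.01377435e+01, -1.65076791e+01]), 'qvel': array([ 0.03586617,  0.09677884,  0.11567105,  0.1035478 , -0.02939276,
        0.04838749]), 'tau': array([-1.99060883e-04, -5.82723570e+01,  2.93056583e+01,  6.99726149e+00,
        7.02795209e-03, -1.59281194e-04]), 'tool_pos': array([0.22039619, 0.63757372, 0.29119033]), 'orientation': array([ 1.79899701e+02, -9.82804047e-03, -1.90748259e+01]), 'force': array([-0.0925782 , -0.30958048, -0.28163959]), 'moment': array([-0.03761414, -0.00134491,  0.02459433]), 'opening': 0.08755412901660027}
top [[417.47308732   0.         324.10361618]
 [  0.         417.47308732 201.32211476]
 [  0.           0.           1.        ]] [[-0.00484461 -0.99986559 -0.01566326  0.01374645]
 [ 0.99654456 -0.00612614  0.08283363 -0.5630915 ]
 [-0.08291845 -0.01520784  0.99644029 -1.15108836]
 [ 0.          0.          0.          1.        ]] dict_keys(['frame', 'z_map', 'mtx', 'camera_from_world'])
side [[414.02036126   0.         319.30961305]
 [  0.         414.02036126 199.89191602]
 [  0.           0.           1.        ]] [[-0.82125308 -0.5703656  -0.01504864  0.46515211]
 [ 0.39142557 -0.58240009  0.71245783 -0.28227302]
 [-0.41512576  0.57921777  0.70155354 -0.77779962]
 [ 0.          0.          0.          1.        ]] dict_keys(['frame', 'z_map', 'mtx', 'camera_from_world'])
wrist [[330.29610974   0.         320.49735682]
 [  0.         330.29610974 198.81092251]
 [  0.           0.           1.        ]] [[-7.45366346e-04  9.52811118e-01  3.03562874e-01  8.33294340e-02]
 [ 9.99999209e-01  4.02591232e-04  1.19175428e-03 -3.79596629e-04]
 [ 1.01330498e-03  3.03563522e-01 -9.52810664e-01 -9.33813779e-02]
 [ 0.00000000e+00  0.00000000e+00  0.00000000e+00  1.00000000e+00]] dict_keys(['frame', 'z_map', 'mtx', 'tool_from_camera'])
```

View pics/top0.png

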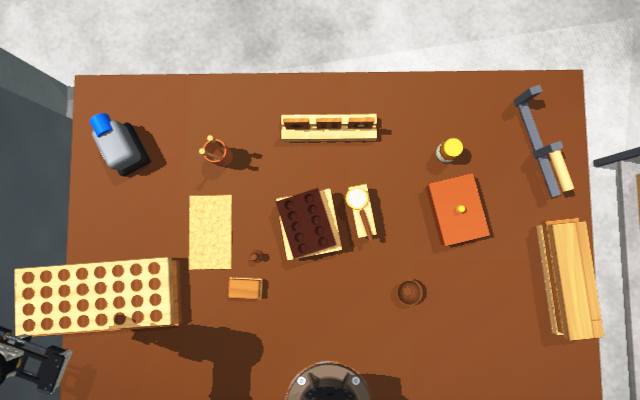

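View pics/side0.png

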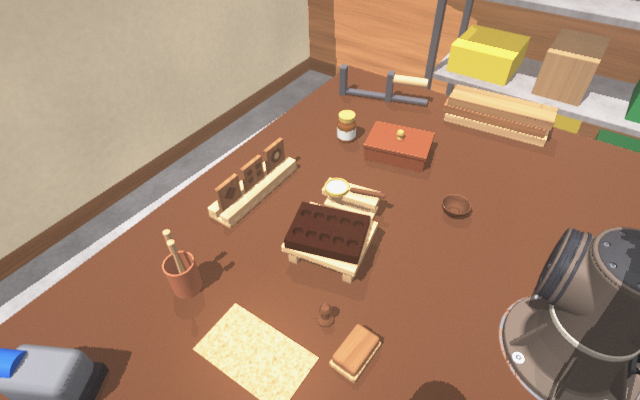

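The top view shows the tray at about (308,222) on the stool and the perch to its right at (362,210). The magnifier's lens is at (357,199), with the handle towards (371,237). The mat is at (210,232) and the cedar box at (460,210). Next I'll measure these.

Run:
```python
from h import *
s=dict(np.load('top0.npz'));P=pts(s)
f=s['frame'];c=cv2.resize(f[170:290,170:410],None,fx=3.3,fy=3.3,interpolation=cv2.INTER_CUBIC)
cv2.imwrite('pics/topz.png',c[:,:,::-1])
np.set_printoptions(precision=4,suppress=True)
for n,(u,v) in dict(bench=(260,180),mat=(210,232),stool=(335,243),perch=(368,192),tray=(308,222),lens=(357,199),hand=(366,225),box=(450,220)).items(): print(n,P[v,u],f[v,u])
def rect(m,z0,name):
    m=m.astype(np.uint8)
    n,l,st,_=cv2.connectedComponentsWithStats(m)
    k=1+np.argmax(st[1:,4]); mm=(l==k).astype(np.uint8)
    cs,_=cv2.findContours(mm,0,cv2.CHAIN_APPROX_NONE);q=max(cs,key=cv2.contourArea)[:,0]
    w=P[q[:,1],q[:,0],:2].astype(np.float32)
    print(name,st[k],cv2.minAreaRect(w),P[mm>0].mean(0),np.median(P[mm>0][:,2]))
Z=P[...,2];hsv=cv2.cvtColor(f,cv2.COLOR_RGB2HSV)
U,V=np.meshgrid(range(640),range(400))
roi=lambda a,b,c,d:(U>a)&(U<b)&(V>c)&(V<d)
rect((abs(Z-.086)<.008)&roi(265,345,175,270),.086,'tray')
rect((Z>.045)&roi(265,346,175,270),.06,'stool+tray')
rect((Z>.045)&roi(343,390,175,260),.058,'perch')
rect((hsv[...,2]>150)&roi(180,240,185,275),.003,'mat')
```

```text
bench [0.6276 0.1954 0.0032] [156  91  50]
mat [0.4789 0.3378 0.0019] [251 223 131]
stool [ 0.4473 -0.0186  0.0838] [111  64  42]
perch [ 0.5852 -0.11    0.0569] [137  95  55]
tray [0.503  0.0525 0.0901] [83 39 28]
lens [ 0.5654 -0.0792  0.0653] [252 250 247]
hand [ 0.4948 -0.1021  0.0713] [167  95  51]
box [ 0.5076 -0.3316  0.0542] [232 120  60]
tray [ 276  188   61   71 2193] ((0.5009030699729919, 0.05849246680736542), (0.15995721518993378, 0.12009154260158539), 17.774900436401367) [0.5003 0.0587 0.0872] 0.0872676507122192
stool+tray [ 276  188   66   72 3501] ((0.5007898211479187, 0.05203176662325859), (0.1739722192287445, 0.14985449612140656), 10.504352569580078) [0.4988 0.0504 0.0844] 0.08546846293798627
perch [ 346  184   31   57 1040] ((0.5343543887138367, -0.07581526786088943), (0.12165307998657227, 0.15114402770996094), 83.82319641113281) [ 0.5335 -0.0915  0.0692] 0.06338484320648119
mat [ 181  186   59   89 4754] ((0.48862478137016296, 0.20850138366222382), (0.2532528340816498, 0.43071290850639343), 0.8337581753730774) [0.4937 0.3364 0.0108] 0.0036824343071557575
```

```bash
python3 - <<'E'
from h import *
s=snapshot('wrist')
E
echo
```

```text
(no output)
```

View pics/wrist0.png

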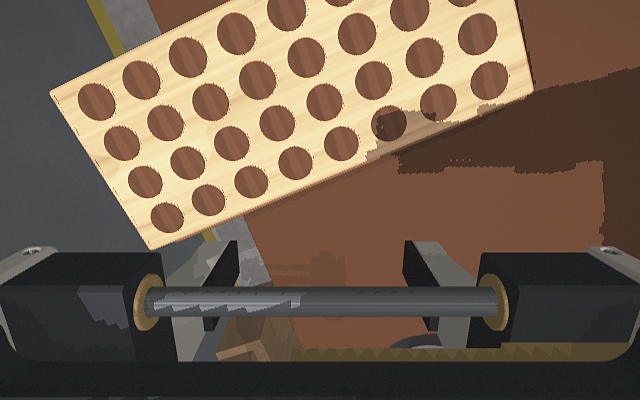

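View zoom.

View pics/topz.png

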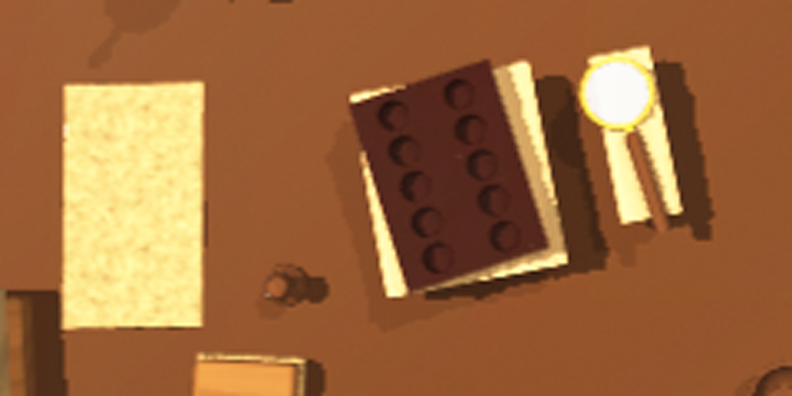

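```bash
cat >> h.py <<'E'
def plane(s,u,v,z):
    K=s['mtx'];T=np.linalg.inv(s['camera_from_world'])
    u=np.asarray(u,float);v=np.asarray(v,float)
    d=np.stack([(u-K[0,2])/K[0,0],-(v-K[1,2])/K[1,1],-np.ones_like(u)],-1)@T[:3,:3].T
    o=T[:3,3];t=(z-o[2])/d[...,2]
    return o+t[...,None]*d
E
python3 - <<'E'
from h import *
np.set_printoptions(precision=4,suppress=True)
s=dict(np.load('top0.npz'));P=pts(s);f=s['frame'];hsv=cv2.cvtColor(f,cv2.COLOR_RGB2HSV)
U,V=np.meshgrid(range(640),range(400))
roi=lambda a,b,c,d:(U>a)&(U<b)&(V>c)&(V<d)
def comp(m,z,name):
    m=cv2.morphologyEx(m.astype(np.uint8),cv2.MORPH_OPEN,np.ones((3,3)))
    n,l,st,_=cv2.connectedComponentsWithStats(m)
    k=1+np.argmax(st[1:,4]);mm=(l==k).astype(np.uint8)
    cs,_=cv2.findContours(mm,0,cv2.CHAIN_APPROX_NONE);q=np.vstack([c[:,0] for c in cs])
    w=plane(s,q[:,0],q[:,1],z)[:,:2].astype(np.float32)
    print(name,st[k],cv2.minAreaRect(w)); print(cv2.boxPoints(cv2.minAreaRect(w)))
yel=(hsv[...,0]<32)&(hsv[...,1]<140)&(hsv[...,2]>180)
comp(yel&roi(180,240,185,275),.003,'mat')
comp(yel&roi(265,346,175,270),.06,'stool')
comp(yel&roi(343,390,175,260),.058,'perch')
print(hsv[190:256:6,335:386:3,1]);print(hsv[190:256:6,335:386:3,2]); print((P[180:256:4,340:386:3,2]*1000).astype(int))
E
```

```text
mat [ 189  195   43   74 3009] ((0.4808783233165741, 0.3390015661716461), (0.12071305513381958, 0.20806007087230682), 89.96668243408203)
[[0.3768 0.2787]
 [0.5849 0.2786]
 [0.5849 0.3993]
 [0.3769 0.3994]]
stool [319 189  23  65 483] ((0.5069106221199036, -0.005821172147989273), (0.05935842916369438, 0.173763707280159), 89.53044128417969)
[[ 0.4198 -0.0348]
 [ 0.5935 -0.0362]
 [ 0.594   0.0231]
 [ 0.4203  0.0246]]
perch [347 185  21  23 365] ((0.5743962526321411, -0.07979630678892136), (0.05462593585252762, 0.06042465195059776), 89.46227264404297)
[[ 0.5439 -0.1068]
 [ 0.6044 -0.1074]
 [ 0.6049 -0.0528]
 [ 0.5444 -0.0522]]
[[179 179 180 180 180 124   4   5   4  60 128 161 173 170 179 177 178]
 [175 176 175 180  70   5   5   5   5   5  13 156 169 170 172 177 178]
 [176 176 173 181 180   7   5   5   5   5  81 110 170 167 172 176 177]
 [173 173 179 173 181 182 169 168 168 150  84  69 140 173 173 176 177]
 [154 170 175 176 181 182 146  69 120 180 145  75  84 173 172 173 180]
 [108 178 175 178 177 179 182  61  82 162 176 121  78 162 172 173 177]
 [124 173 173 173 170 181 181 121  71  97 1
[... 2010 characters left out ...]
3    1
     0   -2]
 [   1   -1    1    0   -4    5   59   58   69   72   58   63    1    0
    -4    0]
 [   2    0 1193    0   -2    0   58   56   56   73   57   59    4    6
     3    3]
 [  -3    0    3    1    1   -1   57   58   59   71   75   60   62    0
     1   -5]
 [   0    3   -1    0    0    4   49   55   63    4   75    5    0    2
     0   -4]
 [1193    1   -4    0   -1    0    3    2    3    2   70    0    3    4
     0    1]
 [  58   -5    0    0   -2    3    0    0    1    5    3    0    0    0
     1    0]
 [  63    2    0    3    0    1    0    0    1    2    0    1    0    0
     0    2]
 [   3    1    3    0    2    2    0    3    0   -4    2    0    3    0
    -1    2]]
```

Run:
```python
from h import *
np.set_printoptions(precision=4,suppress=True)
s=dict(np.load('top0.npz'))
def g(q,z):
    q=np.array(q,float); return plane(s,170+(q[:,0]-1.15)/3.3,170+(q[:,1]-1.15)/3.3,z)[:,:2]
st=g([(383,297),(568,263),(527,62)],.06);print('stool',st,'ctr',(st[0]+st[2])/2, np.degrees(np.arctan2(*(st[2]-st[1])[::-1])),np.linalg.norm(st[2]-st[1]),np.linalg.norm(st[0]-st[1]))
p=g([(587,55),(650,45),(683,213),(620,224)],.058);print('perch',p,p.mean(0),np.degrees(np.arctan2(*(p[1]-p[2])[::-1])),np.degrees(np.arctan2(*(p[0]-p[3])[::-1])))
l=g([(617,93)],.068)[0];e=g([(661,228)],.066)[0];print('lens',l,'end',e,np.linalg.norm(l-e),np.degrees(np.arctan2(*(l-e)[::-1])), 'mid',l+(e-l)*75/120)
```

```text
stool [[ 0.4028  0.1145]
 [ 0.4298 -0.037 ]
 [ 0.5953 -0.0044]] ctr [0.4991 0.055 ] 11.122020843448876 0.16871701324487948 0.15379724997837718
perch [[ 0.6011 -0.0542]
 [ 0.6091 -0.1065]
 [ 0.4701 -0.1316]
 [ 0.4614 -0.0799]] [ 0.5354 -0.093 ] 10.273823885075444 10.433550437663525
lens [ 0.5684 -0.078 ] end [ 0.458  -0.1127] 0.11571215034763344 17.430285644385744 mid [ 0.4994 -0.0997]
```

```bash
cat >> h.py <<'E'
from scipy.spatial.transform import Rotation as Ro
def go(x,y,z,yaw):
    o=get_obs();R=Ro.from_euler('xyz',o['orientation'],degrees=True).as_matrix()
    d=R.T@(np.array([x,y,z])-o['tool_pos']);sp=-(yaw-o['orientation'][2]);sp=(sp+180)%360-180
    print('clock %.2f pos %s ori %s'%(o['clock'],o['tool_pos'].round(4),o['orientation'].round(2)),'J6 %.1f'%o['joint_pos'][5]);print('shift',d.round(4),'spin %.2f'%sp, 'rows %.1f'%max(np.linalg.norm(d)/.05,abs(sp)/8.59))
E
python3 - <<'E'
from h import *
go(.50,-.097,.26,17.4)
E
```

```text
clock 0.20 pos [0.2205 0.6377 0.2916] ori [ 1.7994e+02 -1.0000e-02 -1.9070e+01] J6 -16.5
shift [0.5042 0.6031 0.0323] spin -36.47 rows 15.7
```

play_rows --pt "100 0.32 0.38 0.02 -24" --pt "100 0.32 0.38 0.02 -24" --pt "100 0.32 0.38 0.02 -24" --pt "100 0.32 0.38 0.02 -24" --pt "100 0.32 0.38 0.02 -24" --pt "100 0.504 0.603 0.032 -36.5" --pt "100 0.504 0.603 0.032 -36.5" --pt "100 0.504 0.603 0.032 -36.5" --pt "100 0.504 0.603 0.032 -36.5" --pt "100 0.504 0.603 0.032 -36.5"

```text
clock: 1.2
tool_pos: [0.3987, 0.1692, 0.2721]
orientation: [-180.0, -0.0, 17.5]
force: [0.8, 0.4, -0.2]
opening: 0.0876
```

Run:
```python
from h import *
go(.50,-.097,.26,17.4)
```

```text
clock 1.20 pos [0.3987 0.1692 0.2721] ori [-1.7997e+02 -5.0000e-02  1.7480e+01] J6 58.2
shift [0.0167 0.2844 0.012 ] spin 0.08 rows 5.7
```

play_rows --pt "100 0.017 0.26 0.012 0" --pt "100 0.017 0.26 0.012 0" --pt "100 0.017 0.26 0.012 0" --pt "100 0.017 0.26 0.012 0" --pt "100 0.017 0.26 0.012 0" --pt "100 0.017 0.26 0.012 0" --pt "100 0.017 0.26 0.012 0" --pt "100 0.017 0.26 0.012 0"

```text
clock: 2.0
tool_pos: [0.4924, -0.0717, 0.2597]
orientation: [-180.0, 0.0, 17.4]
force: [-1.0, 0.4, -0.1]
opening: 0.0876
```

```bash
cat >> h.py <<'E'
def wsnap(n):
    o=get_obs();s=snapshot('wrist');save(s,n)
    T=np.eye(4);T[:3,:3]=Ro.from_euler('xyz',o['orientation'],degrees=True).as_matrix();T[:3,3]=o['tool_pos']
    s['camera_from_world']=np.linalg.inv(T@s['tool_from_camera']);return s
E
python3 - <<'E'
from h import *
go(.50,-.097,.26,17.4)
s=wsnap('w1');np.savez('w1.npz',**s)
E
```

```text
clock 2.00 pos [ 0.4924 -0.0717  0.2597] ori [-1.7998e+02  2.0000e-02  1.7380e+01] J6 93.0
shift [-0.0003  0.0265 -0.0003] spin -0.02 rows 0.5
```

View pics/w1.png

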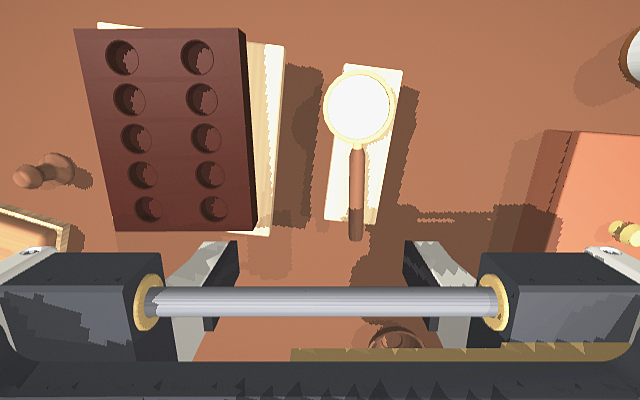

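The wrist view shows the whole magnifier: rim centre near (360,105) and handle end near (356,240). The perch corners are near (345,64), (404,71), (377,222) and (325,219).

Run:
```python
from h import *
np.set_printoptions(precision=4,suppress=True)
s=dict(np.load('w1.npz'))
def g(q,z): q=np.array(q,float);return plane(s,q[:,0],q[:,1],z)[:,:2]
f=s['frame'];hsv=cv2.cvtColor(f,cv2.COLOR_RGB2HSV)
h=g([(357,160),(356,228)],.065);print('handle',h,np.degrees(np.arctan2(*(h[0]-h[1])[::-1])))
l=g([(360,104.5)],.066)[0];e=g([(356,240)],.067)[0];u=(l-e)/np.linalg.norm(l-e);print('lens',l,e,np.linalg.norm(l-e),np.degrees(np.arctan2(u[1],u[0])),'grip',l-.06*u)
p=g([(345,64),(404,71),(377,222),(325,219)],.058);print(p,p.mean(0),np.linalg.norm(p[0]-p[3]),np.linalg.norm(p[0]-p[1]),np.degrees(np.arctan2(*(p[1]-p[2])[::-1])),np.degrees(np.arctan2(*(p[0]-p[3])[::-1])))
st=g([(283,45),(267,236)],.06);print('stool edge',st,np.linalg.norm(st[0]-st[1]),np.degrees(np.arctan2(*(st[0]-st[1])[::-1])))
go(*(l-.06*u),.16,17.4)
```

```text
handle [[ 0.5283 -0.0939]
 [ 0.4668 -0.1144]] 18.425953272067815
lens [ 0.5735 -0.0807] [ 0.456 -0.118] 0.12332683905999214 17.605836629200695 grip [ 0.5164 -0.0988]
[[ 0.6004 -0.059 ]
 [ 0.6099 -0.1077]
 [ 0.4762 -0.1332]
 [ 0.4642 -0.0847]] [ 0.5377 -0.0962] 0.13855719504345768 0.04964670189689499 10.79823572644099 10.697575712302909
stool edge [[ 0.5988 -0.0063]
 [ 0.4315 -0.0363]] 0.16993754556359209 10.149266816131165
clock 2.05 pos [ 0.4924 -0.0711  0.2599] ori [-179.99    0.     17.46] J6 93.0
shift [0.0146 0.0336 0.0999] spin 0.06 rows 2.1
```

play_rows --pt "50 0.013 0.032 0.04 -0.5" --pt "50 0.013 0.032 0.08 -0.5" --pt "50 0.013 0.032 0.1 -0.5" --pt "50 0.013 0.032 0.12 -0.5" --pt "50 0.013 0.032 0.128 -0.5" --pt "50 0.013 0.032 0.133 -0.5" --pt "50 0.013 0.032 0.133 -0.5" --pt "50 0.013 0.032 0.133 -0.5"

```text
clock: 2.85
tool_pos: [0.5153, -0.098, 0.1279]
orientation: [180.0, -0.1, 18.0]
force: [0.2, 0.1, 0.1]
opening: 0.044
```

Run:
```python
from h import *
go(.514,-.0975,.126,18)
s=wsnap('w2');s=snapshot('side');cv2.imwrite('pics/s2.png',cv2.resize(s['frame'][150:300,250:450,::-1],None,fx=4,fy=4))
```

```text
clock 2.85 pos [ 0.5153 -0.098   0.1279] ori [ 1.7998e+02 -9.0000e-02  1.7980e+01] J6 97.3
shift [-0.0011 -0.0009  0.0019] spin -0.02 rows 0.0
```

View pics/w2.png

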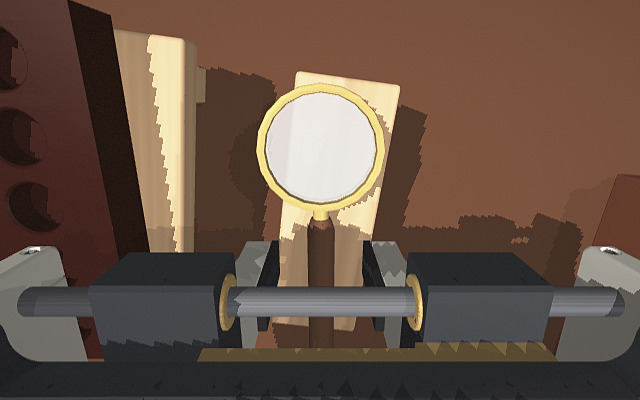

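View pics/s2.png

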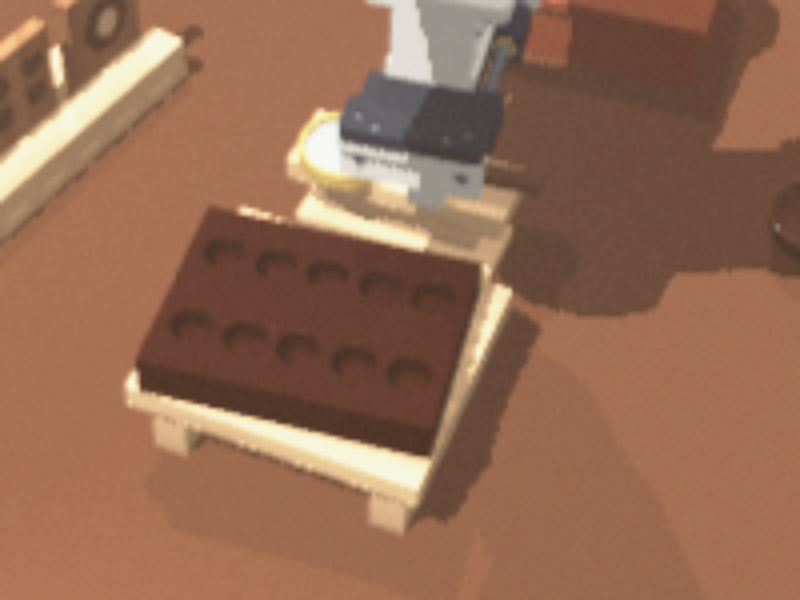

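play_rows --pt "50 0 0 0.001 0" --pt "0 0 0 0.001 0" --pt "0 0 0 0.001 0" --pt "0 0 0 0.001 0" --pt "0 0 0 0.001 0" --pt "0 0 0 0.001 0" --pt "0 0 0 -0.03 0" --pt "0 0 0 -0.06 0" --pt "0 0 0 -0.09 0" --pt "0 0 0 -0.09 0"

```text
clock: 3.95
tool_pos: [0.5167, -0.0984, 0.2209]
orientation: [179.9, -0.4, 18.0]
force: [-0.6, 0.6, -1.2]
opening: 0.0129
```

Run:
```python
from h import *
go(.466,.339,.217,0)
s=wsnap('w3')
```

```text
clock 3.95 pos [ 0.5167 -0.0984  0.2209] ori [179.89  -0.38  17.97] J6 97.3
shift [ 0.0867 -0.4317  0.0037] spin 17.97 rows 8.8
```

View pics/w3.png

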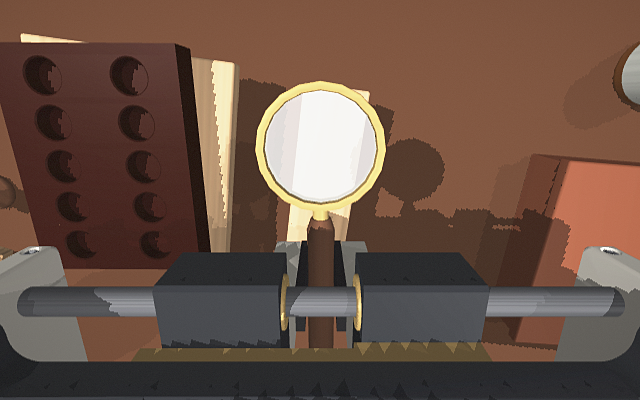

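The magnifier is held level: the rim is still at (320,145), the same place in the picture as before the lift. Next I'll carry it to the mat.

play_rows --pt "0 0.01 -0.045 0 2" --pt "0 0.02 -0.09 0 4" --pt "0 0.029 -0.135 0.003 6" --pt "0 0.038 -0.18 0.003 8" --pt "0 0.047 -0.225 0.003 10" --pt "0 0.056 -0.27 0.003 12" --pt "0 0.065 -0.315 0.003 14" --pt "0 0.074 -0.36 0.003 16" --pt "0 0.083 -0.405 0.003 18" --pt "0 0.087 -0.43 0.003 18"

```text
clock: 5.0
tool_pos: [0.4641, 0.3402, 0.2123]
orientation: [179.9, 0.1, -0.0]
force: [-0.1, -0.6, -0.8]
opening: 0.0132
```

Run:
```python
from h import *
go(.466,.339,.072,0)
s=snapshot('top');cv2.imwrite('pics/t4.png',cv2.resize(s['frame'][150:300,150:350,::-1],None,fx=4,fy=4))
```

```text
clock 5.00 pos [0.4641 0.3402 0.2123] ori [ 1.7993e+02  7.0000e-02 -4.0000e-02] J6 34.3
shift [0.0021 0.001  0.1403] spin -0.04 rows 2.8
```

View pics/t4.png

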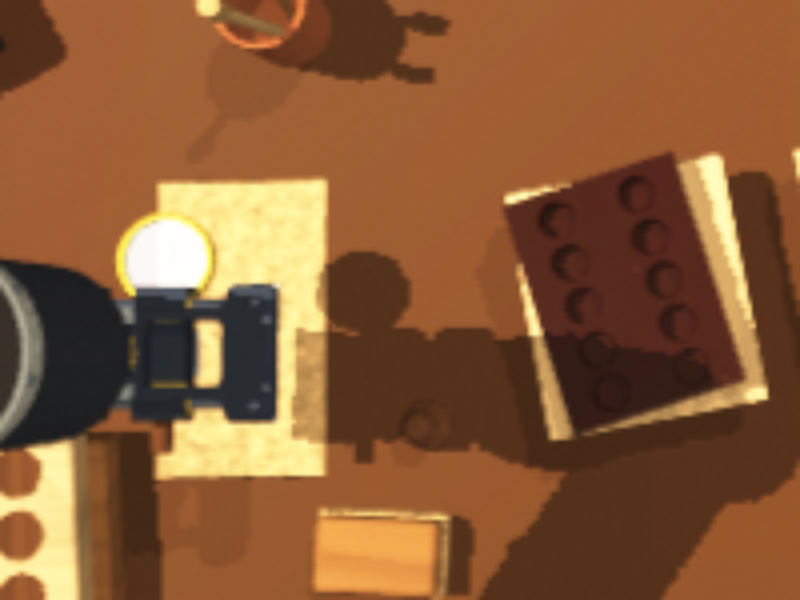

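Run:
```python
from h import *
np.set_printoptions(precision=3,suppress=True)
s=dict(np.load('top0.npz'));P=pts(s)
r=P[225:345,10:188].reshape(-1,3);r=r[(r[:,2]>.02)&(r[:,2]<.5)];print(r.min(0),r.max(0),np.median(r[:,2]))
q=r[(r[:,1]<.46)];print('near',q[:,0].max(),q[:,1].min(),q[:,2].max())
r=P[120:175,190:250].reshape(-1,3);r=r[(r[:,2]>.02)];print('mug',r.min(0),r.max(0))
r=P[275:302,225:268].reshape(-1,3);r=r[(r[:,2]>.02)];print('block',r.min(0),r.max(0))
r=P[245:268,245:268].reshape(-1,3);r=r[(r[:,2]>.02)];print('king',r.min(0),r.max(0))
```

```text
[0.195 0.41  0.02 ] [0.411 0.851 0.331] 0.06343321821998316
near 0.4113042633312883 0.40962253882437216 0.07198818875987723
mug [ 0.466 -0.007  0.02 ] [0.729 0.334 1.194]
block [ 0.297 -0.007  0.021] [0.466 0.274 1.194]
king [ 0.398 -0.007  0.036] [0.466 0.215 1.194]
```

play_rows --pt "0 0.012 0.001 0.03 0" --pt "0 0.012 0.001 0.06 0" --pt "0 0.012 0.001 0.09 0" --pt "0 0.012 0.001 0.11 0" --pt "0 0.012 0.001 0.125 0" --pt "0 0.012 0.001 0.132 0" --pt "0 0.012 0.001 0.136 0" --pt "0 0.012 0.001 0.138 0" --pt "0 0.012 0.001 0.138 0"

```text
clock: 5.95
tool_pos: [0.4772, 0.3366, 0.0762]
orientation: [-180.0, -0.0, -0.1]
force: [0.2, -0.0, -0.3]
opening: 0.0131
```

Run:
```python
from h import *
go(.478,.339,.072,0);print(get_obs()['force'])
```

```text
clock 5.95 pos [0.4772 0.3366 0.0762] ori [-1.7998e+02 -2.0000e-02 -7.0000e-02] J6 35.6
shift [ 0.0008 -0.0024  0.0042] spin -0.07 rows 0.1
[ 0.19703185 -0.00582345 -0.25804294]
```

play_rows --pt "0 0 -0.002 0.002 0" --pt "0 0 -0.002 0.003 0" --pt "0 0 -0.002 0.004 0" --pt "0 0 -0.002 0.004 0" --pt "0 0 -0.002 0.004 0"

```text
clock: 6.45
tool_pos: [0.477, 0.3384, 0.072]
orientation: [-180.0, -0.0, -0.1]
force: [-0.2, -0.1, -1.8]
opening: 0.0128
```

play_rows --pt "0 0 0 0.001 0" --pt "0 0 0 0.001 0" --pt "0 0 0 0.001 0"

```text
clock: 6.75
tool_pos: [0.4771, 0.3385, 0.0709]
orientation: [-180.0, -0.0, -0.1]
force: [0.3, 0.0, 0.1]
opening: 0.0129
```

play_rows --pt "30 0 0 0 0" --pt "60 0 0 0 0" --pt "60 0 0 0 0" --pt "60 0 0 0 0" --pt "60 0 0 -0.02 0" --pt "60 0 0 -0.06 0" --pt "60 0 0 -0.1 0" --pt "60 0 0 -0.15 0" --pt "60 0 0 -0.15 0"

```text
clock: 7.65
tool_pos: [0.4795, 0.3408, 0.2284]
orientation: [-179.5, -0.5, 0.0]
force: [0.9, -0.6, 0.6]
opening: 0.053
```

Run:
```python
from h import *
go(.478,.339,.072,0);np.savez('w5.npz',**wsnap('w5'))
```

```text
clock 7.65 pos [0.4795 0.3408 0.2284] ori [-1.7952e+02 -5.0000e-01  1.0000e-02] J6 35.4
shift [-0.0029  0.0031  0.1564] spin 0.01 rows 3.1
```

View pics/w5.png

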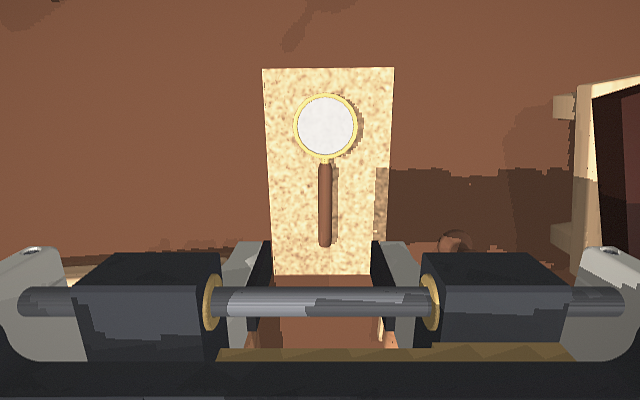

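The magnifier lies flat on the mat, let go: lens at (325,125), handle end at (325,246), and the mat spans columns 265–393. Next I'll go behind the tray with open fingers to push it.

Run:
```python
from h import *
go(.4914,.1463,.23,-79.4)
```

```text
clock 7.70 pos [0.4783 0.3398 0.225 ] ori [-1.7966e+02 -2.9000e-01 -5.0000e-02] J6 35.4
shift [ 0.0133  0.1935 -0.0061] spin 79.35 rows 9.2
```

play_rows --pt "100 0.001 0.02 -0.006 8" --pt "100 0.003 0.04 -0.006 16" --pt "100 0.004 0.06 -0.006 24" --pt "100 0.006 0.085 -0.006 32" --pt "100 0.008 0.11 -0.006 40" --pt "100 0.01 0.135 -0.006 48" --pt "100 0.011 0.155 -0.006 56" --pt "100 0.012 0.175 -0.006 64" --pt "100 0.013 0.193 -0.006 72" --pt "100 0.013 0.193 -0.006 79.4"

```text
clock: 8.7
tool_pos: [0.4892, 0.1434, 0.226]
orientation: [179.9, -0.0, -79.9]
force: [-0.2, 0.2, -0.1]
opening: 0.0877
```

play_rows --pt "100 0 0 0 0" --pt "100 0 0 0 0" --pt "100 0 0 0 0"

```text
clock: 9.0
tool_pos: [0.4897, 0.1457, 0.2265]
orientation: [180.0, -0.0, -79.3]
force: [-0.4, 0.5, 0.1]
opening: 0.0878
```

Run:
```python
from h import *
go(.4914,.1463,.131,-79.4);np.savez('w6.npz',**wsnap('w6'))
```

```text
clock 9.00 pos [0.4897 0.1457 0.2265] ori [ 1.7997e+02 -1.0000e-02 -7.9280e+01] J6 -27.9
shift [-0.0003 -0.0018  0.0955] spin 0.12 rows 1.9
```

View pics/w6.png

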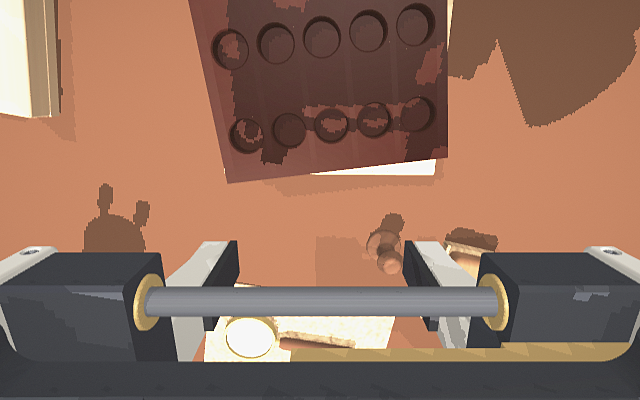

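The tray's near edge is at rows 157–183, ahead of the fingers. The game piece at (385,245) is only 50 mm high, so fingertips at 65 mm clear it.

play_rows --pt "100 0 -0.002 0.03 0" --pt "100 0 -0.002 0.06 0" --pt "100 0 -0.002 0.08 0" --pt "100 0 -0.002 0.09 0" --pt "100 0 -0.002 0.095 0" --pt "100 0 -0.002 0.095 0" --pt "100 0 -0.002 0.095 0"

```text
clock: 9.75
tool_pos: [0.4923, 0.1462, 0.1327]
orientation: [-179.9, 0.0, -79.4]
force: [0.3, -0.2, -0.1]
opening: 0.0878
```

play_rows --pt "100 0.004 0 0 0" --pt "100 0.008 0 0 0" --pt "100 0.012 0 0 0" --pt "100 0.016 0 0 0" --pt "100 0.02 0 0 0" --pt "100 0.024 0 0 0" --pt "100 0.028 0 0 0" --pt "100 0.032 0 0 0" --pt "100 0.036 0 0 0" --pt "100 0.036 0 0 0"

```text
clock: 10.75
tool_pos: [0.4983, 0.1099, 0.1319]
orientation: [180.0, -0.0, -79.5]
force: [0.7, 2.6, 2.1]
opening: 0.0879
```

```bash
cat >> h.py <<'E'
PC=np.array([.5365,-.0945]);PY=10.6
def top(n):
    s=snapshot('top');np.savez(n+'.npz',**s);P=pts(s);m=(abs(P[...,2]-.086)<.008)
    hsv=cv2.cvtColor(s['frame'],cv2.COLOR_RGB2HSV)
    w=np.zeros_like(m);w[170:280,265:400]=1
    m=(m&w&(s['frame'][...,0]<130)).astype(np.uint8);k,l,st,_=cv2.connectedComponentsWithStats(m);j=1+np.argmax(st[1:,4])
    q=max(cv2.findContours((l==j).astype(np.uint8),0,cv2.CHAIN_APPROX_NONE)[0],key=cv2.contourArea)[:,0]
    r=cv2.minAreaRect(plane(s,q[:,0],q[:,1],.086)[:,:2].astype(np.float32));print('tray',r)
    c=np.radians(PY);d=np.array(r[0])-PC;print('perch frame',d[0]*np.cos(c)+d[1]*np.sin(c),-d[0]*np.sin(c)+d[1]*np.cos(c))
    cv2.imwrite('pics/'+n+'.png',cv2.resize(s['frame'][160:290,240:420,::-1],None,fx=4,fy=4,interpolation=cv2.INTER_CUBIC))
E
python3 - <<'E'
from h import *
go(.4914,.1463,.131,-79.4);o=get_obs()
c=np.radians(PY);d=o['tool_pos'][:2]-PC;print('tcp perch frame',d[0]*np.cos(c)+d[1]*np.sin(c),-d[0]*np.sin(c)+d[1]*np.cos(c))
top('t7');np.savez('w7.npz',**wsnap('w7'))
E
```

```text
clock 10.75 pos [0.4983 0.1099 0.1319] ori [179.98  -0.   -79.5 ] J6 -24.0
shift [-0.037   0.0001  0.0009] spin -0.10 rows 0.7
tcp perch frame 3.188241106789891e-05 0.20795705748376106
tray ((0.49829718470573425, 0.030811715871095657), (0.1600605696439743, 0.1036500409245491), 10.482242584228516)
perch frame -0.014499638207679525 0.1302007746628736
```

View pics/w7.png

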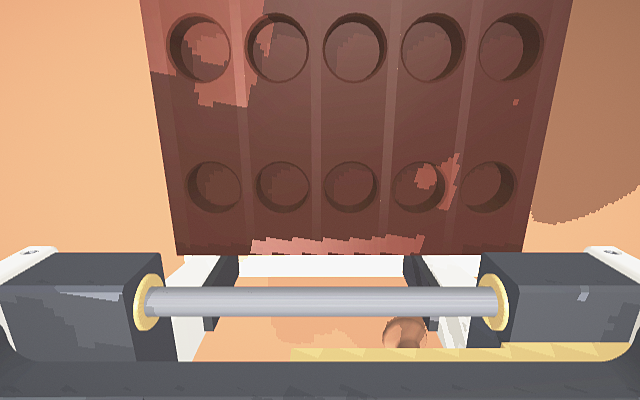

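View pics/t7.png

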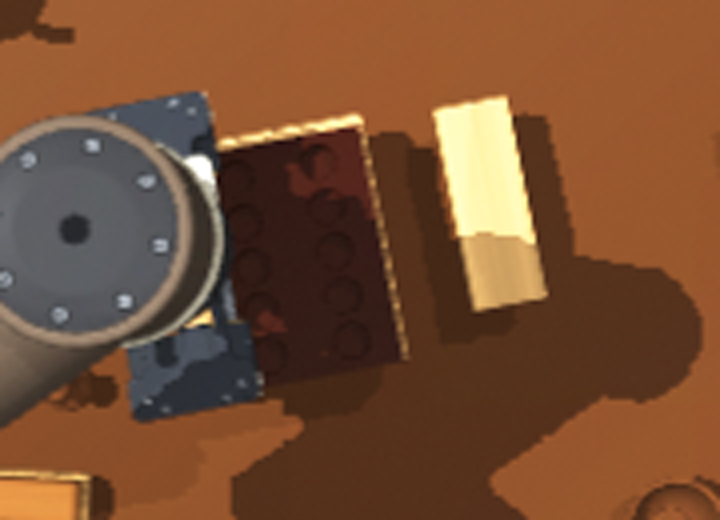

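The two-finger push squared the tray. It is now at 10.5°, parallel to the perch, but about 14 mm short along the perch's x. I'll re-measure the perch in this clear view.

Run:
```python
from h import *
s=dict(np.load('t7.npz'));P=pts(s)
m=np.zeros((400,640),bool);m[180:240,346:385]=1
m&=(abs(P[...,2]-.058)<.02);m=cv2.morphologyEx(m.astype(np.uint8),cv2.MORPH_CLOSE,np.ones((3,3)))
q=max(cv2.findContours(m,0,cv2.CHAIN_APPROX_NONE)[0],key=cv2.contourArea)[:,0]
print(cv2.minAreaRect(plane(s,q[:,0],q[:,1],.058)[:,:2].astype(np.float32)))
g=lambda q:plane(s,240+(np.array(q)[:,0]-1.5)/4,160+(np.array(q)[:,1]-1.5)/4,.058)[:,:2]
p=g([(434,107),(508,96),(547,296),(475,312)]);print(p.mean(0),np.degrees(np.arctan2(*(p[1]-p[2])[::-1])),np.linalg.norm(p[1]-p[2]),np.linalg.norm(p[1]-p[0]))
t=plane(s,240+(np.array([358,407])-1.5)/4,160+(np.array([128,360])-1.5)/4,.086)[:,:2]
e=t.mean(0)+.06*np.array([-.184,.983]);print('tray from +perch side edge',t,e,np.degrees(np.arctan2(*(t[0]-t[1])[::-1])),np.linalg.norm(t[0]-t[1]))
c=np.radians(10.6);d=e-p.mean(0);print(d[0]*np.cos(c)+d[1]*np.sin(c),-d[0]*np.sin(c)+d[1]*np.cos(c))
```

```text
((0.5346007943153381, -0.093831367790699), (0.1395501345396042, 0.05040083825588226), 10.687065124511719)
[ 0.53545166 -0.09386348] 10.196130216923441 0.13869533051208183 0.051157207458406934
tray from +perch side edge [[ 0.58383201 -0.00382573]
 [ 0.42990573 -0.03521736]] [0.49582887 0.03945845] 11.526794437227792 0.1570946603365639
-0.014421892464690833 0.13833550799266328
```

play_rows --pt "100 0.003 -0.0003 0 0" --pt "100 0.007 -0.0007 0 0" --pt "100 0.012 -0.0012 0 0" --pt "100 0.018 -0.0018 0 0" --pt "100 0.024 -0.0024 0 0" --pt "100 0.03 -0.003 0 0" --pt "100 0.036 -0.0036 0 0" --pt "100 0.042 -0.0042 0 0" --pt "100 0.046 -0.0046 0 0" --pt "100 0.048 -0.0048 0 0"

```text
clock: 11.85
tool_pos: [0.5119, 0.0635, 0.1318]
orientation: [180.0, -0.0, -79.5]
force: [-1.3, 2.4, -0.2]
opening: 0.0875
```

```bash
sed -i 's/PC=np.array(\[.5365,-.0945\]);PY=10.6/PC=np.array([.535,-.0938]);PY=10.6/' h.py
cat >> h.py <<'E'
def tp():
    o=get_obs();c=np.radians(PY);d=o['tool_pos'][:2]-PC;print('tcp perch frame',(d[0]*np.cos(c)+d[1]*np.sin(c)).round(4),(-d[0]*np.sin(c)+d[1]*np.cos(c)).round(4),o['tool_pos'][2],o['orientation'],o['force'])
E
python3 - <<'E'
from h import *
tp();top('t8');np.savez('w8.npz',**wsnap('w8'))
E
```

```text
tcp perch frame 0.0062 0.1589 0.13176746258409422 [ 1.79980701e+02 -4.65066182e-03 -7.95014068e+01] [-1.2522584   2.35353638 -0.22348429]
tray ((0.5124953985214233, -0.017034359276294708), (0.16006849706172943, 0.10047616064548492), 10.480978965759277)
perch frame -0.007999425020039934 0.0795954137044297
```

View pics/t8.png

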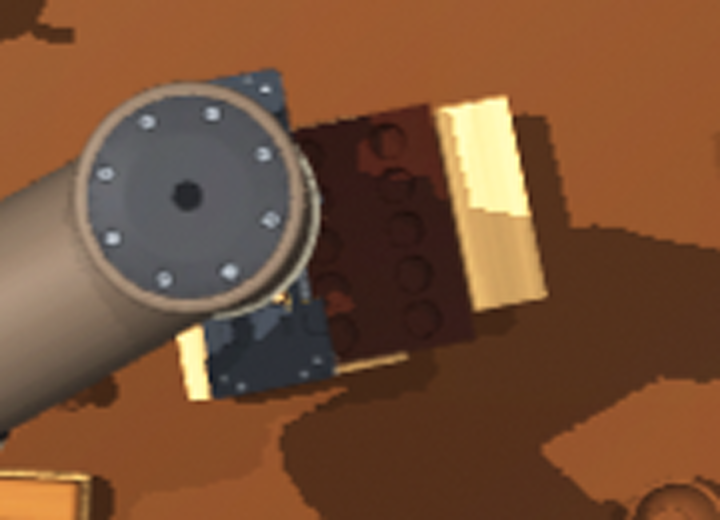

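View pics/w8.png

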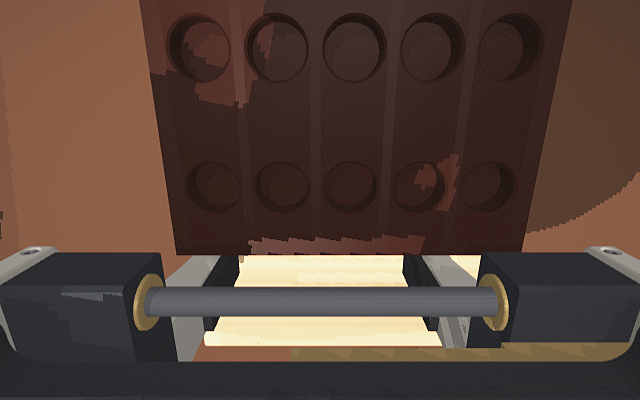

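play_rows --pt "100 0.003 -0.0003 0 0" --pt "100 0.008 -0.0008 0 0" --pt "100 0.014 -0.0014 0 0" --pt "100 0.02 -0.002 0 0" --pt "100 0.027 -0.0027 0 0" --pt "100 0.034 -0.0034 0 0" --pt "100 0.041 -0.0041 0 0" --pt "100 0.048 -0.0048 0 0" --pt "100 0.054 -0.0054 0 0" --pt "100 0.058 -0.0058 0 0"

```text
clock: 12.95
tool_pos: [0.5285, 0.0076, 0.132]
orientation: [-180.0, 0.0, -79.5]
force: [-1.7, 4.1, 2.0]
opening: 0.0878
```

play_rows --pt "100 0.002 -0.0002 0 0" --pt "100 0.005 -0.0005 0 0" --pt "100 0.008 -0.0008 0 0" --pt "100 0.011 -0.0011 0 0" --pt "100 0.014 -0.0014 0 0" --pt "100 0.017 -0.0017 0 0" --pt "100 0.02 -0.002 0 0" --pt "100 0.022 -0.0022 0 0" --pt "100 0.024 -0.0024 0 0" --pt "100 0.024 -0.0024 0 0"

```text
clock: 13.95
tool_pos: [0.5348, -0.0154, 0.1317]
orientation: [180.0, -0.0, -79.5]
force: [-0.8, 2.3, -1.4]
opening: 0.0879
```

Run:
```python
from h import *
tp();top('t9');s=snapshot('side');cv2.imwrite('pics/s9.png',cv2.resize(s['frame'][130:300,250:470,::-1],None,fx=3.4,fy=3.4))
```

```text
tcp perch frame 0.0143 0.0771 0.13173795346859501 [ 1.79977063e+02 -7.90796008e-03 -7.94844545e+01] [-0.75479643  2.27504772 -1.37011533]
tray ((0.5363261699676514, -0.10194768756628036), (0.16001270711421967, 0.08771098405122757), 10.342158317565918)
perch frame -0.000195238792002722 -0.008252600879414769
```

View pics/t9.png

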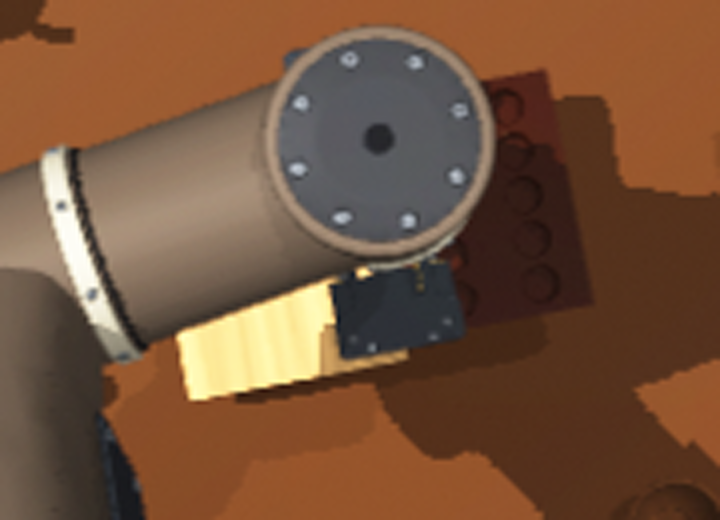

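View pics/s9.png

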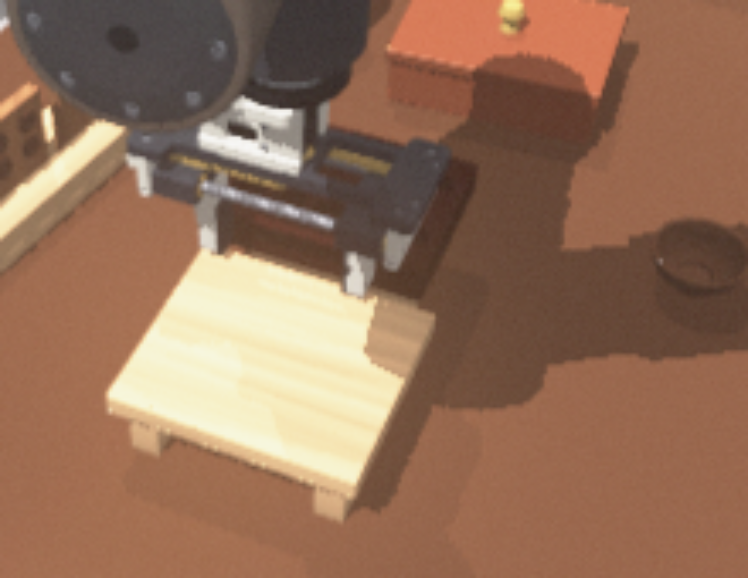

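play_rows --pt "100 0.002 0 0 0" --pt "100 0.004 0 0 0" --pt "100 0.006 0 0 0" --pt "100 0.007 0 0 0" --pt "100 0.007 0 0 0" --pt "100 0.007 0 0 0" --pt "100 -0.004 0 0 0" --pt "100 -0.01 0 0 0" --pt "100 -0.015 0 -0.005 0" --pt "100 -0.015 0 -0.03 0"

```text
clock: 15.05
tool_pos: [0.5305, 0.0002, 0.1603]
orientation: [179.7, -0.0, -79.4]
force: [0.5, 0.3, -0.5]
opening: 0.0876
```

play_rows --pt "100 -0.05 0 -0.03 0" --pt "100 -0.1 0 -0.06 0" --pt "100 -0.15 0 -0.08 0" --pt "100 -0.2 0 -0.08 0" --pt "100 -0.25 0 -0.08 0" --pt "100 -0.25 0 -0.08 0" --pt "100 -0.25 0 -0.08 0" --pt "100 -0.25 0 -0.08 0"

```text
clock: 15.85
tool_pos: [0.486, 0.246, 0.242]
orientation: [180.0, -0.0, -79.4]
force: [-0.8, 0.0, -0.3]
opening: 0.0873
```

Run:
```python
from h import *
tp();top('t10');s=snapshot('side');cv2.imwrite('pics/s10.png',s['frame'][:,:,::-1])
s=dict(np.load('t10.npz'));P=pts(s);save(s,'t10f')
m=np.zeros((400,640),bool);m[170:260,330:400]=1
k=m&(abs(P[...,2]-.084)<.012)&(s['frame'][...,0]<130)
A=P[k];C=np.linalg.lstsq(np.c_[A[:,:2],np.ones(len(A))],A[:,2],rcond=None)[0];print('tilt',C[:2],'z',np.median(A[:,2]),len(A))
```

```text
tcp perch frame 0.0143 0.343 0.24203316408059547 [ 1.79991355e+02 -1.01830634e-02 -7.93731785e+01] [-0.75353222  0.01522765 -0.30987234]
tray ((0.5347652435302734, -0.0929698720574379), (0.15979665517807007, 0.11999548971652985), 10.5936861038208)
perch frame -7.804727632016955e-05 0.0008591458687323577
tilt [-0.00082442 -0.00095649] z 0.08446134541277073 2539
```

View pics/t10f.png

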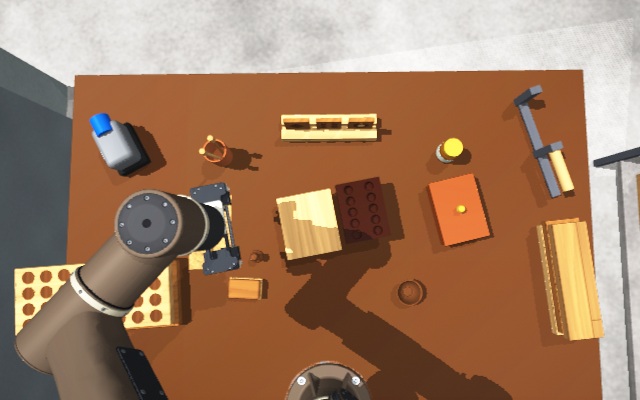

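View pics/s10.png

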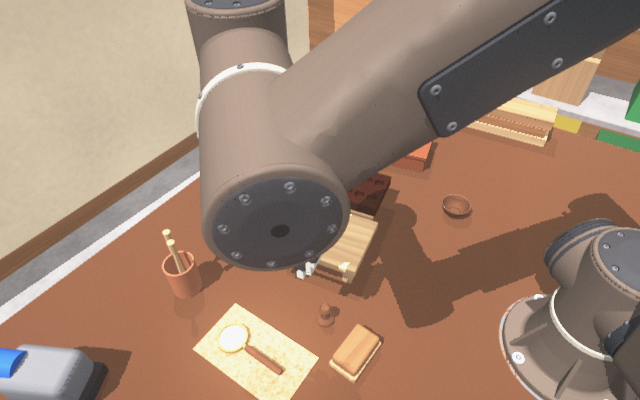

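The tray is on the perch at (360,210) in the top view, separate from the stool. The side view shows the magnifier flat on the mat at (250,350), and the other objects look undisturbed.

Run:
```python
from h import *
print(close_job())
```

```text
the job is handed in; nothing more can be done
None
```

I moved the magnifying glass onto the cork mat and slid the tray across onto the perch, then handed the job in at about 16 s of the 72 s allowed. The hand-in gives no verdict.

- **Magnifier:** I gripped it by the handle, lowered it onto the mat and let go. The wrist view after release and the last side view both show it flat, with all of it well inside the mat's edges. I judged this from the pictures and didn't compute its final position in the mat's frame.
- **Tray:** I pushed it from behind with both open fingers, without gripping or lifting it. The first push squared it up. I then pushed at a slight slant, which took out about 13 mm of offset along the perch.
- **Last checks on the tray:** in the top view it is about 0 mm off along the perch and 1 mm off across it. It sits at 10.6°, matching my 10.6° perch estimate, and is level within about 0.001 rad. Its top is at 84 mm, which means it rests on the perch, and the picture shows it clear of the stool.
- **Bystanders and arm:** nothing else looks moved in the last pictures, though I didn't measure those objects. The arm ended clear of everything.
- **Disagreement:** the wrist and top cameras differed by about 3 mm on the perch's position. I used the top camera for both the tray and the perch in the final check.

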